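# Feel for the catch, unlock the sample box and raise its lid

### The arm

A 6-joint arm with a two-finger parallel gripper is mounted at the origin on a cart in front of the work surface, level with it; the furniture and walls round the work are solid. World frame = base frame: x ahead of the robot, y to its left, z up, the work surface at z = 0. Lengths are in m, angles in degrees, forces in N, time in s.
With the tool pointing down it reaches from about 0.375 to 0.9 m from the base axis. Payload 3.1 kg.
Tool frame: the origin (TCP) lies midway between the tips of the shut fingers; the grasp point (between the pads) lies 19 mm behind it; z points along the fingers, y is the direction in which the jaws open and shut (so a half turn about z gives the same grasp; the last joint's range is limited). The gripper opens to 87 mm and grips with 3 to 60 N. Pads are 19 mm wide; open, the fingers measure 117 mm over their backs; the gripper's body (75 mm by 190 mm) begins 51 mm behind the grasp point.
Start: joints at [-78.237, 30.224, 82.088, -0, 67.689, -10.227], TCP at [0.234, -0.579, 0.223] pointing down, gripper open.
Joint ranges: [-176.69, 176.69], [-43.24, 126.21], [12.49, 139.97], [-82, 262], [0, 151.66], [-163.58, 163.58]. Speed limits (degrees/s): [159.86, 159.86, 180, 180, 180, 180].

### API

Orientations are given as a 3x3 rotation matrix whose columns are the frame's x, y, z axes.
In Python, from rig import bot gives the robot as it stands.
- The arm moves only by the tool carry_out, never from a script. Its arguments are lists of equal length, an entry for each row: "grip": the gripper's target within -1 to 1 (fully open at 1, half-way at 0, shut at -1); "slide": the shift along the tool's x, y, z in mm, a list of three; "twist": the turn, a rotation vector about the tool's x, y, z in rad, a list of three. In form: {"grip": [grip, ...], "slide": [[dx, dy, dz], ...], "twist": [[wx, wy, wz], ...]}. A call has 1 to 12 rows; each row shifts and turns the pose as measured when the row begins, along the tool's axes as they then stand; what a row does not reach is not made up. A row lasts 1/10 s, in which the tool goes at most 50 mm and 8.59 degrees, less where a joint would pass 70% of its speed; a pose out of reach is approached as far as the arm can. A call is refused whole if a number of a shift passes 50 or a number of a turn 0.15, either way. A call with a gripper value outside its range is refused whole. The fingers move at their own pace and stop on an object; the grip force is fixed at half the most. Time passes only in rows, so rows that do not move let the fingers close. It gives the time, the measured TCP pose, the force and the opening at its end, in the units of the state.
- bot.read_state(): the state, without advancing time (a new reading comes with each control period).
- bot.capture(name): name is "scene" or "side" or "wrist"; returns a dict with "color" (400x640x3 uint8, red, green, blue), "depth" (400x640 float32, m along the optical axis (not along the pixel's ray), 0 where there is no reading), "fx", "fy", "cx", "cy" (pixels), "position" and "rotation" of the camera in the world; the wrist camera has in their place "T_tool_cam" (4x4, takes a point from camera to tool coordinates, whose origin is the TCP and whose axes are the flange's). Camera axes: x right, y up, looking along -z (the intrinsics and any distortion apply to the point x, -y, -z); pixel columns grow to the right and rows downward; lengths in m; the calibration is good to about 2 mm. A picture is of the moment at which its call begins: read the wrist's pose just before it.
- bot.hand_in(): hands the job in, once; it reports no verdict.
The state is a dict: "time_s": time; "joint_positions": joint angles; "qvel": joint speeds; "tau": joint torques, N m; "position": TCP position; "tcp_rot": TCP orientation; "force": force on the tool from outside, world axes, zero at the start; "moment": the same for the moment, N m; "opening": opening from 0.0 (shut) to 1.0 (fully open).
Only numpy, scipy, OpenCV 4.12 (cv2) and the standard library are available. Lean on these libraries where they do the work, as an engineer would, in place of code of your own. Each camera call takes 0.05 s, during which the arm holds its last target.

### The job

Unlock the blue sample box with the orange T-key that stands in its sloping white lid: the key must first drop fully in, which it does only at one hidden angle, so turn it gently a little back and forth with light pushes until it drops. Keep it in and turn it clockwise to the green dots, then lift the lid by the key until it stands level or a little higher, and let go so that it stays open. Leave the dropper bottle, the timer and the pen where they are.

Things in the scene. Friction and masses are not known exactly. Their poses are not given: they have to be found in the camera images.
- key_grip (a point): centre of the T-key's orange wing: a bar 70 mm long (own x), 12 mm thick (own y), 30 mm tall (own z, along the key's axis, out of the lid; 32 degrees from vertical with the lid shut, leaning to the near side). The key cannot come out of the lid. Key fully out: this point is 60 mm above lock_plate, the wing's lower edge 45 mm, and the space beside it is free.
- key_turn (a joint): turn of the key, rad: 0 with the wing pointing straight up the lid's slope, grows clockwise seen from above the lid; limits -0.7, 1.5. Starts within 0.1 of 0. The hidden slot is anywhere from -0.45 to 0.45 (red dots). At 1.05 (wing at the green dots) the lock is free; up to about 0.6 it holds the lid. Turns with 0.03 N m before it drops in, 0.15 N m after.
- key_push (a joint): how far the key is pushed in along its axis, m: 0 fully out (start), 0.010 fully in. Slides with 1.5 N and stays where left. At a wrong angle it stops dead at 0.002; within about 0.07 rad of the hidden slot it goes on to 0.010, and only then does it turn the lock. Over 40 N at its hidden tip counts as forcing it.
- box_lid (a joint): opening of the lid about its far upper edge, rad: 0 shut (sloping 32 degrees, near edge low), 0.56 level, at most 1.2. Its hinge is stiff, so the lid stays at any angle; lifting it takes about 7 N at the key.
- lid_hinge (a point): middle of the lid's hinge line, at the box's far upper edge, 186 mm above the bench. Axes are the lid's own: x up the slope away from the near edge, y along the hinge line, z out of the lid; it opens by turning about +y. The lid is 210 mm from hinge to near edge, 200 mm wide, 6 mm thick (hinge line in its lower face).
- lock_plate (a point): centre of the round aluminium lock plate (72 mm across) on the lid, where the key's axis passes through its upper face, 145 mm from the hinge; axes as the lid's. The box is fixed to the bench.
- dropper_mid (a point): a glass dropper bottle with a red rubber teat, 33 mm across and 98 mm tall; this point is on its axis half-way up. A bystander.
- timer_mid (a point): white square bench timer, 64 x 64 x 20 mm; this is its centre. A bystander.
- pen_mid (a point): white and red ballpoint pen lying on the bench, 145 mm long, 9 mm thick; this is its centre. A bystander.

How it is judged:
By the outcome, as a careful person would: the job done as asked, in the order asked, and still so for the second after the job is handed in, with the robot touching nothing.
It also fails if it takes over 58 s, if anything falls off the work surface, if the arm or the gripper's body presses on something with over 40 N, if the wrist force passes 120 N, or if a joint passes its speed limit or range.

## Working session

There is one attempt and no reset: what is moved stays moved. The work goes in short steps, Python scripts to look and compute and a tool call to move; the robot and the scene stay as the last step left them, time stands still between calls to the robot, and variables do not carry over. Pictures are saved under pics/ and viewed, and the job is handed in when it is done.

Besides the shell and the picture viewer there is one more tool, called after "Emit:" as name(argument=value, ...) on one line, values as JSON. carry_out: Moves the arm, as the interface text tells. Its arguments: {"type":"object","properties":{"grip":{"type":"array"},"slide":{"type":"array"},"twist":{"type":"array"}},"required":["grip","slide","twist"]}

```bash
ls; mkdir -p pics; python3 - <<'E'
from rig import bot
import cv2,numpy as np
s=bot.read_state();print(s)
for n in ["scene","side","wrist"]:
    c=bot.capture(n)
    cv2.imwrite(f"pics/{n}0.png",c["color"][:,:,::-1]); np.savez(f"{n}0.npz",**c)
    print(n,{k:np.round(v,4).tolist() for k,v in c.items() if k not in("color","depth") and not isinstance(v,str)})
E
```

```text
pics
{'time_s': 0.0, 'joint_positions': array([-7.82388149e+01,  3.02800935e+01,  8.21568361e+01, -1.60957061e-03,
        6.76886150e+01, -1.02284762e+01]), 'qvel': array([-0.05607884,  0.01128127, -0.02132261,  0.02963323, -0.00992965,
       -0.04504554]), 'tau': array([-1.54329937e-03, -4.40043175e+01, -1.76593924e+01,  6.32314011e-02,
        5.82140533e-02, -1.76581066e-04]), 'position': array([ 0.23387982, -0.57879583,  0.22155705]), 'tcp_rot': array([[ 9.27247517e-01,  3.74448687e-01, -4.72074807e-04],
       [ 3.74448809e-01, -9.27245119e-01,  2.13986469e-03],
       [ 3.63540465e-04, -2.16095207e-03, -9.99997599e-01]]), 'force': array([ 0.58592574, -0.19550191,  0.7848609 ]), 'moment': array([ 0.00851441, -0.03534846,  0.07219941]), 'opening': 1.0009505861398396}
scene {'fx': 414.2759, 'fy': 414.2759, 'cx': 325.7356, 'cy': 202.1531, 'position': [0.105, 0.577, 0.5837], 'rotation': [[-0.8141, 0.2922, -0.5018], [-0.5807, -0.4, 0.7091], [0.0064, 0.8687, 0.4953]]}
side {'fx': 455.5314, 'fy': 455.5314, 'cx': 319.5756, 'cy': 198.3364, 'position': [0.2738, 0.6067, 0.7087], 'rotation': [[-0.9295, 0.214, -0.3004], [-0.3682, -0.5869, 0.7211], [-0.022, 0.7809, 0.6243]]}
wrist {'fx': 296.4282, 'fy': 296.4282, 'cx': 317.3411, 'cy': 200.2499, 'T_tool_cam': [[-0.0003, 0.9563, 0.2925, 0.0814], [1.0, 0.0003, 0.0, -0.0004], [-0.0001, 0.2925, -0.9563, -0.1618], [0.0, 0.0, 0.0, 1.0]]}
```

View pics/scene0.png

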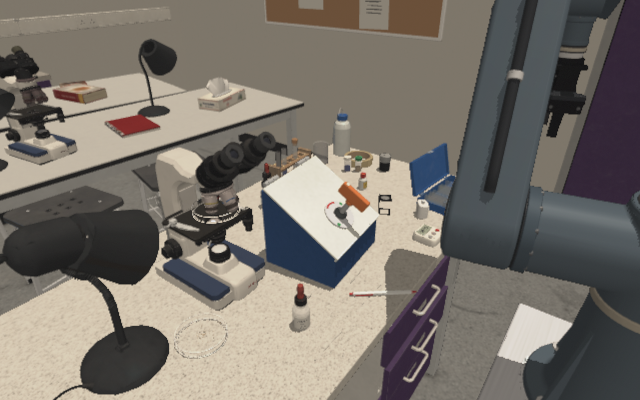

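View pics/side0.png

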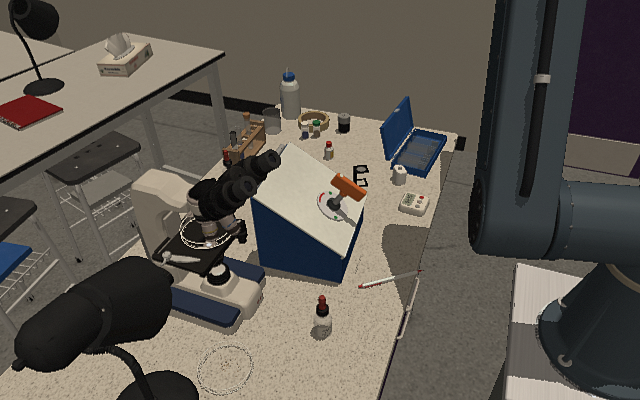

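View pics/wrist0.png

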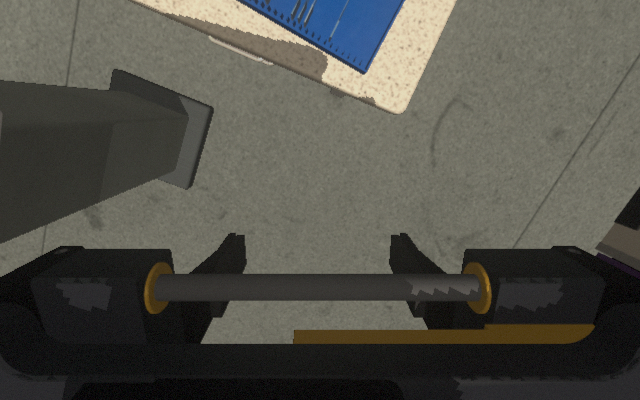

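The scene view shows the blue box with its white lid around (320,200), the orange wing at (353,196), the dropper at (301,308), the pen at (382,293) and the timer at (428,233). The side view shows the same things, with the wing at (348,187). The wrist view shows only the bench edge.

```bash
cat > h.py <<'E'
import numpy as np,cv2
def load(f):
    return dict(np.load(f))
def cloud(c,R=None,p=None):
    R=c["rotation"] if R is None else R; p=c["position"] if p is None else p
    v,u=np.mgrid[0:400,0:640]; d=c["depth"]
    P=np.stack([(u-c["cx"])/c["fx"]*d,-(v-c["cy"])/c["fy"]*d,-d],-1)
    return P@R.T+p
def wristpose(c,s):
    T=np.eye(4);T[:3,:3]=s["tcp_rot"];T[:3,3]=s["position"]; M=T@c["T_tool_cam"]; return M[:3,:3],M[:3,3]
def project(c,X,R=None,p=None):
    R=c["rotation"] if R is None else R; p=c["position"] if p is None else p
    q=(np.asarray(X)-p)@R; z=-q[...,2]
    return np.stack([c["cx"]+c["fx"]*q[...,0]/z, c["cy"]-c["fy"]*q[...,1]/z],-1)
def orange(im):
    h=cv2.cvtColor(im,cv2.COLOR_RGB2HSV)
    return (h[...,0]>4)&(h[...,0]<17)&(h[...,1]>170)&(h[...,2]>90)
E
python3 - <<'E'
from h import *
for n,box in (("scene",(255,270,150,380)),("side",(145,230,250,370))):
    c=load(n+"0.npz");P=cloud(c);im=c["color"];m=orange(im)
    r0,r1,c0,c1=(150,230,310,390) if n=="scene" else (160,220,310,380)
    mm=np.zeros_like(m);mm[r0:r1,c0:c1]=m[r0:r1,c0:c1];mm&=c["depth"]>0
    Q=P[mm];print(n,"orange",len(Q),Q.mean(0).round(4),Q.min(0).round(3),Q.max(0).round(3))
    # lid plane: seed patch
    hsv=cv2.cvtColor(im,cv2.COLOR_RGB2HSV)
    r0,r1,c0,c1=(185,200,290,310) if n=="scene" else (180,195,280,300)
    S=P[r0:r1,c0:c1].reshape(-1,3);S=S[np.isfinite(S).all(1)]
    ce=S.mean(0);nn=np.linalg.svd(S-ce)[2][2];nn*=np.sign(nn[2])
    for _ in range(3):
        near=(abs((P-ce)@nn)<0.004)&(np.linalg.norm(P-ce,axis=-1)<0.25)&(c["depth"]>0)&(hsv[...,1]<60)&(hsv[...,2]>120)
        k,l=cv2.connectedComponents(near.astype(np.uint8));near=l==l[(r0+r1)//2,(c0+c1)//2]
        S=P[near];ce=S.mean(0);nn=np.linalg.svd(S-ce,full_matrices=False)[2][2];nn*=np.sign(nn[2])
    print("lid n",nn.round(4),"tilt",np.degrees(np.arccos(nn[2])),near.sum(),"ce",ce.round(4))
    cs,_=cv2.findContours(near.astype(np.uint8),cv2.RETR_EXTERNAL,cv2.CHAIN_APPROX_NONE)
    k=max(cs,key=cv2.contourArea);
    hull=cv2.convexHull(k);ap=cv2.approxPolyDP(hull,6,True)[:,0]
    cam=c["position"]
    for u,v in ap:
        d=c["rotation"]@np.array([(u-c["cx"])/c["fx"],-(v-c["cy"])/c["fy"],-1]);t=((ce-cam)@nn)/(d@nn);print((u,v),(cam+t*d).round(4))
    big=cv2.resize(im[100:340,230:470],None,fx=2.5,fy=2.5,interpolation=cv2.INTER_CUBIC);cv2.imwrite(f"pics/{n}z.png",big[:,:,::-1])
E
```

```text
scene orange 365 [ 0.49   -0.0664  0.1705] [ 0.457 -0.388  0.05 ] [ 0.656 -0.059  0.197]
lid n [-0.5251 -0.041   0.8501] tilt 31.78117481110188 5187 ce [ 0.5632 -0.0456  0.1374]
(np.int32(307), np.int32(156)) [ 0.6624 -0.1328  0.1945]
(np.int32(378), np.int32(214)) [ 0.4827 -0.168   0.0818]
(np.int32(336), np.int32(260)) [0.4649 0.032  0.0805]
(np.int32(263), np.int32(189)) [0.6395 0.043  0.1888]
side orange 461 [ 0.493  -0.0635  0.1725] [ 0.459 -0.075  0.146] [ 0.527 -0.057  0.199]
lid n [-0.5275 -0.0418  0.8485] tilt 31.947829577411166 5223 ce [ 0.5746 -0.0402  0.1446]
(np.int32(289), np.int32(142)) [ 0.6572 -0.1506  0.1905]
(np.int32(335), np.int32(173)) [ 0.555  -0.1604  0.1265]
(np.int32(354), np.int32(226)) [ 0.4758 -0.0568  0.0824]
(np.int32(344), np.int32(257)) [0.4667 0.0315 0.081 ]
(np.int32(253), np.int32(196)) [0.6413 0.0434 0.1902]
```

```bash
ls pics
```

```text
scene0.png
scenez.png
side0.png
sidez.png
wrist0.png
```

View pics/scenez.png

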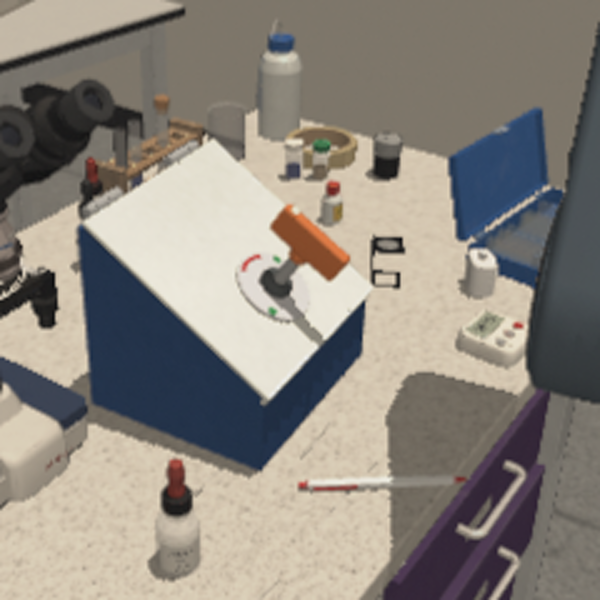

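```bash
cat >> h.py <<'E'
yaw=np.radians(4.9);t=np.radians(32)
LX=np.array([np.cos(yaw)*np.cos(t),np.sin(yaw)*np.cos(t),np.sin(t)])
LY=np.array([-np.sin(yaw),np.cos(yaw),0]);LZ=np.cross(LX,LY)
E
python3 - <<'E'
from h import *
print(LX,LY,LZ)
near=np.array([.474,-.068,.081])
plate=near+.065*LX
print("plate",plate,"grip",plate+.06*LZ)
for n in("scene","side"):
    c=load(n+"0.npz");P=cloud(c);m=orange(c["color"])&(c["depth"]>0)
    d=P-(plate+.06*LZ); m&=np.linalg.norm(d,axis=-1)<.06
    Q=np.c_[d[m]@LX,d[m]@LY,d[m]@LZ]
    print(n,np.percentile(Q,[2,25,50,75,98],axis=0).round(4).tolist())
    # key body front face: pixel orientation: fit line in lid xy of top pts
    top=Q[Q[:,2]>0.009]; print("yhist",[ (len(q),q[:,1].mean().round(4)) for q in [Q[(Q[:,0]>a)&(Q[:,0]<=a+.01)] for a in np.arange(-.04,.04,.01)] if len(q)])
    pr=project(c,np.array([plate,plate+.06*LZ,plate+.075*LZ+.035*LX,plate+.075*LZ-.035*LX]));print(pr.round(1))
    g=c["color"]; hsv=cv2.cvtColor(g,cv2.COLOR_RGB2HSV)
# heights of stuff around path
    for nm,(u,v) in (("tip",(0,0)),):pass
c=load("scene0.npz");P=cloud(c)
for nm,u,v in(("caselid",427,160),("caselid2",443,150),("timer",428,233),("bottle",422,208),("pen",382,293),("drop",301,310),("scopeL",265,140)):
    print(nm,P[v,u].round(3))
E
```

```text
[0.84494873 0.07243766 0.52991926] [-0.08541692  0.9963453   0.        ] [-0.52798257 -0.04526407  0.8480481 ]
plate [ 0.52892167 -0.06329155  0.11544475] grip [ 0.49724271 -0.0660074   0.16632764]
scene [[-0.0343, -0.0046, -0.0099], [-0.019, 0.0011, 0.0014], [-0.004, 0.0025, 0.0096], [0.0102, 0.0035, 0.0159], [0.0273, 0.0055, 0.0197]]
yhist [(30, np.float64(0.0012)), (54, np.float64(0.0017)), (56, np.float64(0.0015)), (71, np.float64(0.0021)), (60, np.float64(0.0022)), (54, np.float64(0.0026)), (38, np.float64(0.003))]
[[336.7 214.5]
 [350.5 197.7]
 [341.7 181.8]
 [366.8 204.8]]
side [[-0.0321, -0.0047, -0.0111], [-0.0158, 0.0021, 0.0001], [-0.0001, 0.0034, 0.0086], [0.0153, 0.0045, 0.0162], [0.0321, 0.0066, 0.0193]]
yhist [(21, np.float64(0.0019)), (66, np.float64(0.0022)), (66, np.float64(0.0024)), (81, np.float64(0.003)), (75, np.float64(0.0034)), (69, np.float64(0.003)), (58, np.float64(0.0039)), (25, np.float64(0.0021))]
[[330.7 205.9]
 [346.1 188.6]
 [335.4 173.9]
 [364.9 194. ]]
caselid [ 0.505 -0.496  0.096]
caselid2 [ 0.495 -0.593  0.097]
timer [ 0.389 -0.259  0.017]
bottle [ 0.442 -0.339  0.031]
pen [ 0.381 -0.014  0.006]
drop [0.459 0.151 0.045]
scopeL [0.105 0.577 0.584]
```

```bash
cat >> h.py <<'E'
from scipy.spatial.transform import Rotation as Ro
def plan(s,goals):
    """goals: list of (pos, R, nrows); prints tool-frame rows"""
    p=np.array(s["position"]);R=np.array(s["tcp_rot"]);sl=[];tw=[]
    for g,Rg,n in goals:
        for k in range(n):
            f=n-k
            d=R.T@((g-p)/f)*1000; d=np.round(d).astype(int)
            rv=Ro.from_matrix(R.T@Rg).as_rotvec()/f; rv=np.round(rv,3)
            sl.append(d.tolist());tw.append(rv.tolist())
            p=p+R@d/1000; R=R@Ro.from_rotvec(rv).as_matrix()
    print(sl);print(tw);print(p.round(4))
def rz(a):
    a=np.radians(a);return np.array([[np.cos(a),-np.sin(a),0],[np.sin(a),np.cos(a),0],[0,0,1]])
RG=np.c_[-LX,LY,-LZ]
GRIP=np.array([.496,-.0645,.167])
E
python3 - <<'E'
from h import *
from rig import bot
s=bot.read_state()
down=lambda az: rz(az)@np.diag([1,-1,-1.])
plan(s,[(np.array([.26,-.56,.37]),down(55),4),(np.array([.42,-.27,.38]),down(118),8)])
E
```

```text
[[8, -2, -37], [8, -1, -37], [8, 0, -37], [8, 2, -37], [41, -4, -1], [41, 1, -1], [41, 7, -1], [40, 12, -1], [37, 18, -2], [35, 23, -1], [31, 27, -2], [27, 31, -1]]
[[-0.0, -0.0, -0.144], [-0.0, -0.0, -0.144], [-0.001, -0.0, -0.144], [-0.0, -0.001, -0.144], [-0.0, -0.0, -0.137], [-0.0, -0.0, -0.138], [-0.0, -0.0, -0.137], [-0.0, -0.0, -0.138], [-0.0, -0.0, -0.137], [-0.0, -0.0, -0.138], [-0.0, -0.0, -0.137], [-0.0, -0.0, -0.138]]
[ 0.42   -0.2704  0.3798]
```

Emit:
carry_out(grip=[1, 1, 1, 1, 1, 1, 1, 1, 1, 1, 1, 1], slide=[[8, -2, -37], [8, -1, -37], [8, 0, -37], [8, 2, -37], [41, -4, -1], [41, 1, -1], [41, 7, -1], [40, 12, -1], [37, 18, -2], [35, 23, -1], [31, 27, -2], [27, 31, -1]], twist=[[0, 0, -0.144], [0, 0, -0.144], [0, 0, -0.144], [0, 0, -0.144], [0, 0, -0.138], [0, 0, -0.138], [0, 0, -0.138], [0, 0, -0.138], [0, 0, -0.138], [0, 0, -0.138], [0, 0, -0.138], [0, 0, -0.138]])

```text
time_s: 1.35
position: [0.4103, -0.2563, 0.383]
tcp_rot: [[-0.524, 0.852, -0.001], [0.852, 0.524, 0.009], [0.009, 0.004, -1.0]]
force: [0.3, 0.9, 0.1]
opening: 0.999
```

```bash
python3 - <<'E'
from h import *
from rig import bot
s=bot.read_state();print(s["time_s"],s["position"],s["joint_positions"].round(1))
PG=GRIP+.11*LZ
print(PG)
down=lambda az: rz(az)@np.diag([1,-1,-1.])
plan(s,[(np.array([.44,-.10,.36]),down(185),8),(PG,RG,4)])
E
```

```text
1.35 [ 0.41028772 -0.25629717  0.38298791] [-45.5   9.8  87.9   0.3  82.8 -77.1]
[ 0.43792192 -0.06947905  0.26028529]
[[15, 13, 3], [13, 15, 3], [10, 17, 3], [8, 18, 3], [5, 19, 3], [3, 20, 3], [0, 20, 3], [-3, 20, 3], [0, 8, 25], [3, 7, 25], [7, 8, 24], [10, 7, 22]]
[[0.001, -0.001, -0.138], [0.001, -0.001, -0.138], [0.001, -0.001, -0.138], [0.001, -0.001, -0.139], [0.001, -0.0, -0.138], [0.001, -0.001, -0.139], [0.001, -0.0, -0.138], [0.001, -0.001, -0.139], [0.0, -0.14, 0.001], [0.0, -0.139, 0.0], [0.0, -0.14, 0.0], [0.0, -0.139, 0.001]]
[ 0.4377 -0.0699  0.2604]
```

Emit:
carry_out(grip=[1, 1, 1, 1, 1, 1, 1, 1, 1, 1, 1, 1], slide=[[15, 13, 3], [13, 15, 3], [10, 17, 3], [8, 18, 3], [5, 19, 3], [3, 20, 3], [0, 20, 3], [-3, 20, 3], [0, 8, 25], [3, 7, 25], [7, 8, 24], [10, 7, 22]], twist=[[0, 0, -0.138], [0, 0, -0.138], [0, 0, -0.138], [0, 0, -0.138], [0, 0, -0.138], [0, 0, -0.138], [0, 0, -0.138], [0, 0, -0.138], [0, -0.14, 0], [0, -0.14, 0], [0, -0.14, 0], [0, -0.14, 0]])

```text
time_s: 2.55
position: [0.444, -0.0482, 0.2743]
tcp_rot: [[-0.849, -0.142, 0.51], [-0.12, 0.99, 0.077], [-0.515, 0.005, -0.857]]
force: [1.7, 2.6, -0.3]
opening: 1.004
```

```bash
python3 - <<'E'
from h import *
from rig import bot
s=bot.read_state();print(s["time_s"],s["position"],s["joint_positions"].round(1),s["force"].round(2))
c=bot.capture("wrist");cv2.imwrite("pics/w1.png",c["color"][:,:,::-1])
R,p=wristpose(c,s);P=cloud(c,R,p);m=orange(c["color"])&(c["depth"]>0);d=P-GRIP;m&=np.linalg.norm(d,axis=-1)<.06
Q=np.c_[d[m]@LX,d[m]@LY,d[m]@LZ];print(len(Q),np.percentile(Q,[2,25,50,75,98],axis=0).round(4).tolist())
r=cv2.minAreaRect(np.argwhere(m)[:,::-1].astype(np.float32));print(r)
T=Q[Q[:,2]>.008];r=cv2.minAreaRect((T[:,:2]*1000).astype(np.float32));print("top face lid mm",r,T[:,2].mean())
plan(s,[(GRIP+.11*LZ,RG,2)])
E
```

```text
2.55 [ 0.4439918  -0.04815005  0.27425129] [ -35.9    2.9  123.8   37.7   36.2 -161.5] [ 1.69  2.64 -0.29]
634 [[-0.0325, -0.0093, 0.0145], [-0.0157, -0.0069, 0.0158], [-0.0028, -0.0043, 0.0164], [0.0105, -0.0018, 0.017], [0.0305, 0.0004, 0.0181]]
((287.5, 183.5), (15.0, 71.0), 0.0)
top face lid mm ((-1.0107765197753906, -4.687574863433838), (66.58580780029297, 11.265535354614258), 0.4685436487197876) 0.016378537394618056
[[7, -10, 4], [8, -10, 3]]
[[0.017, -0.009, 0.023], [0.017, -0.008, 0.023]]
[ 0.4374 -0.0691  0.2604]
```

View pics/w1.png

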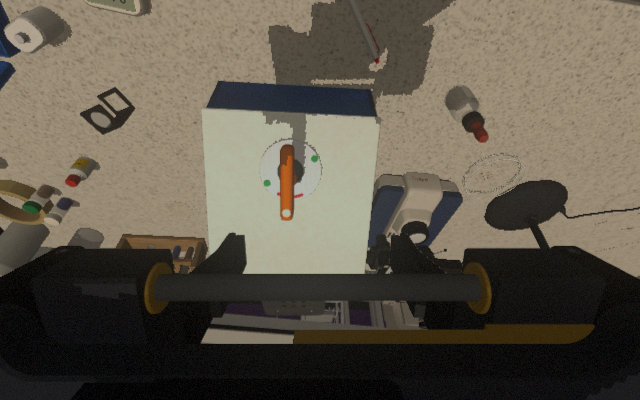

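The wing shows at (287,183) with the red dots beside it. Joint 6 is at -161 deg, too near its limit for this half-turn, so I'll flip the tool 180 deg.

Emit:
carry_out(grip=[1, 1, 1, 1, 1, 1, 1, 1, 1, 1, 1, 1], slide=[[0, 0, 0], [0, 0, 0], [0, 0, 0], [0, 0, 0], [0, 0, 0], [0, 0, 0], [0, 0, 0], [0, 0, 0], [0, 0, 0], [0, 0, 0], [0, 0, 0], [0, 0, 0]], twist=[[0, 0, 0.149], [0, 0, 0.149], [0, 0, 0.149], [0, 0, 0.149], [0, 0, 0.149], [0, 0, 0.149], [0, 0, 0.149], [0, 0, 0.149], [0, 0, 0.149], [0, 0, 0.149], [0, 0, 0.149], [0, 0, 0.149]])

```text
time_s: 3.8
position: [0.4424, -0.048, 0.2748]
tcp_rot: [[0.055, 0.87, 0.49], [0.99, -0.109, 0.083], [0.126, 0.481, -0.868]]
force: [-0.2, -0.2, -0.7]
opening: 1.0
```

```bash
cat >> h.py <<'E'
RB=np.c_[LX,-LY,-LZ]
E
python3 - <<'E'
from h import *
from rig import bot
s=bot.read_state();print(s["time_s"],s["position"],s["joint_positions"].round(1),s["force"].round(2))
plan(s,[(GRIP+.11*LZ,RB,11)])
E
```

```text
3.8 [ 0.4424069  -0.04800451  0.2747564 ] [-35.7   2.9 122.9  35.3  37.7 -55.8] [-0.15 -0.15 -0.73]
[[-2, -1, 1], [-2, 0, 1], [-2, 0, 1], [-2, 0, 1], [-2, 0, 1], [-2, 1, 1], [-2, 1, 1], [-2, 1, 0], [-2, 1, 1], [-2, 2, 0], [-2, 2, 1]]
[[-0.006, 0.0, 0.126], [-0.006, 0.0, 0.126], [-0.006, 0.0, 0.126], [-0.005, 0.0, 0.126], [-0.005, 0.001, 0.126], [-0.006, 0.001, 0.126], [-0.006, 0.0, 0.126], [-0.005, 0.0, 0.126], [-0.005, 0.001, 0.126], [-0.006, 0.001, 0.125], [-0.005, 0.0, 0.126]]
[ 0.4381 -0.0692  0.2599]
```

Emit:
carry_out(grip=[1, 1, 1, 1, 1, 1, 1, 1, 1, 1, 1, 1], slide=[[-2, -1, 1], [-2, 0, 1], [-2, 0, 1], [-2, 0, 1], [-2, 0, 1], [-2, 1, 1], [-2, 1, 1], [-2, 1, 0], [-2, 1, 1], [-2, 2, 0], [-2, 2, 1], [0, 0, 0]], twist=[[-0.006, 0, 0.126], [-0.006, 0, 0.126], [-0.006, 0, 0.126], [-0.006, 0, 0.126], [-0.006, 0, 0.126], [-0.006, 0, 0.126], [-0.006, 0, 0.126], [-0.006, 0, 0.126], [-0.006, 0, 0.126], [-0.006, 0, 0.126], [-0.006, 0, 0.126], [0, 0, 0]])

```text
time_s: 5.0
position: [0.4457, -0.0767, 0.2675]
tcp_rot: [[0.853, 0.037, 0.521], [0.023, -0.999, 0.034], [0.521, -0.016, -0.853]]
force: [0.0, -0.0, -0.5]
opening: 1.002
```

```bash
cat > meas.py <<'E'
from h import *
from rig import bot
import sys
bot.capture("wrist")
s=bot.read_state();print(s["time_s"],s["position"].round(4),s["joint_positions"].round(1),s["force"].round(2))
c=bot.capture("wrist");cv2.imwrite(f"pics/{sys.argv[1]}.png",c["color"][:,:,::-1])
R,p=wristpose(c,s);P=cloud(c,R,p);m=orange(c["color"])&(c["depth"]>0);d=P-GRIP;m&=np.linalg.norm(d,axis=-1)<.06
Q=np.c_[d[m]@LX,d[m]@LY,d[m]@LZ];print(len(Q),np.percentile(Q,[2,25,50,75,98],axis=0).round(4).tolist())
T=Q[Q[:,2]>.008];r=cv2.minAreaRect((T[:,:2]*1000).astype(np.float32));print("top face lid mm",r,T[:,2].mean())
print("rot err to RB",Ro.from_matrix(s["tcp_rot"].T@RB).as_rotvec().round(3),"tcp-grip in lid mm",((s["position"]-GRIP)@np.c_[LX,LY,LZ]*1000).round(1))
E
python3 meas.py w2
```

```text
5.05 [ 0.446  -0.0767  0.2678] [-38.6   4.1 124.3  39.3  33.7  19.6] [-1.12  0.67  0.08]
756 [[-0.0318, -0.0108, -0.0095], [-0.0154, -0.0077, 0.0156], [0.0005, -0.005, 0.0163], [0.0151, -0.0022, 0.0168], [0.0339, 0.0004, 0.0179]]
top face lid mm ((0.5551681518554688, -5.0594587326049805), (68.23393249511719, 11.253369331359863), 0.9530893564224243) 0.016173324553706143
rot err to RB [ 0.012  0.009 -0.047] tcp-grip in lid mm [ 10.2  -7.9 112.4]
```

View pics/w2.png

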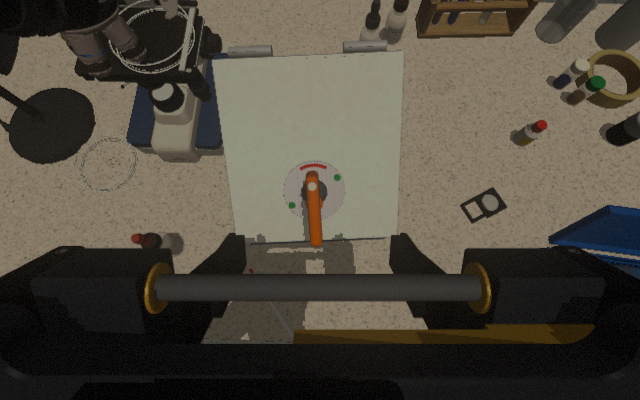

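```bash
cat >> h.py <<'E'
GRIP=GRIP-.0049*LY+.0002*LX+.0013*LZ
E
python3 - <<'E'
from h import *
from rig import bot
s=bot.read_state();print(GRIP)
plan(s,[(GRIP+.04*LZ,RB,6)])
E
```

```text
[ 0.49590116 -0.06942645  0.16820845]
[[-2, -1, 12], [-2, 0, 12], [-1, -1, 12], [-2, 0, 12], [-1, -1, 12], [-2, 0, 11]]
[[0.002, 0.001, -0.008], [0.002, 0.002, -0.008], [0.002, 0.001, -0.008], [0.002, 0.002, -0.008], [0.002, 0.001, -0.007], [0.002, 0.002, -0.008]]
[ 0.4744 -0.0713  0.2021]
```

Emit:
carry_out(grip=[0.6, 0.6, 0.6, 0.6, 0.6, 0.6, 0.6, 0.6], slide=[[-2, -1, 12], [-2, 0, 12], [-1, -1, 12], [-2, 0, 12], [-1, -1, 12], [-2, 0, 11], [0, 0, 0], [0, 0, 0]], twist=[[0.002, 0.001, -0.008], [0.002, 0.002, -0.008], [0.002, 0.001, -0.008], [0.002, 0.002, -0.008], [0.002, 0.001, -0.008], [0.002, 0.002, -0.008], [0, 0, 0], [0, 0, 0]])

```text
time_s: 5.9
position: [0.4798, -0.0724, 0.203]
tcp_rot: [[0.84, 0.108, 0.531], [0.098, -0.994, 0.047], [0.533, 0.013, -0.846]]
force: [0.1, -0.5, -0.1]
opening: 0.799
```

```bash
python3 meas.py w3; python3 - <<'E'
from h import *
from rig import bot
s=bot.read_state()
plan(s,[(GRIP-.019*LZ,RB,6)])
E
```

```text
5.95 [ 0.4798 -0.0725  0.2032] [-35.   15.6 126.4  60.   23.3  -4.6] [ 0.08  0.35 -0.67]
1003 [[-0.0223, -0.0055, 0.0025], [-0.0025, -0.0026, 0.0142], [0.0084, 0.0001, 0.015], [0.0193, 0.0028, 0.0155], [0.0338, 0.0055, 0.0165]]
top face lid mm ((4.855539321899414, -0.18676471710205078), (58.708560943603516, 10.95423412322998), 0.9699651002883911) 0.01482604793392814
rot err to RB [-0.001 -0.005  0.026] tcp-grip in lid mm [ 4.7 -1.7 38.3]
[[-1, 0, 10], [-1, 0, 9], [-1, 0, 10], [-1, -1, 9], [0, 0, 10], [-1, -1, 9]]
[[-0.0, -0.001, 0.004], [-0.0, -0.001, 0.004], [-0.0, -0.001, 0.004], [-0.0, -0.001, 0.005], [-0.0, -0.0, 0.004], [-0.0, -0.001, 0.005]]
[ 0.5056 -0.0684  0.1525]
```

View pics/w3.png

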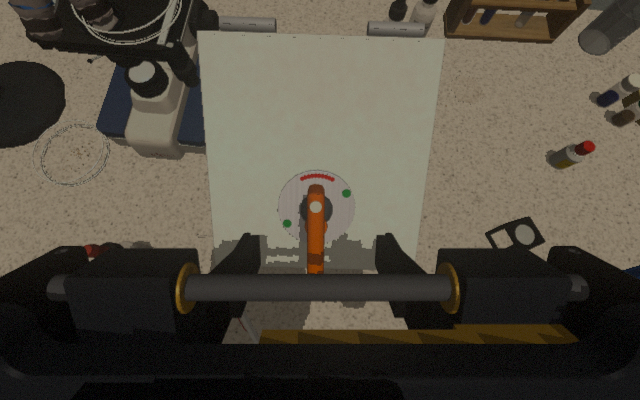

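The wing (316,230) lies midway between the fingers and runs along the slope. The orange end is near the red dots at (317,178).

Emit:
carry_out(grip=[0.6, 0.6, 0.6, 0.6, 0.6, 0.6, 0.6, 0.6], slide=[[-1, 0, 10], [-1, 0, 9], [-1, 0, 10], [-1, -1, 9], [0, 0, 10], [-1, -1, 8], [0, 0, 0], [0, 0, 0]], twist=[[0, 0, 0.004], [0, 0, 0.004], [0, 0, 0.004], [0, 0, 0.004], [0, 0, 0.004], [0, 0, 0.004], [0, 0, 0], [0, 0, 0]])

```text
time_s: 6.8
position: [0.5088, -0.0704, 0.1584]
tcp_rot: [[0.836, 0.089, 0.542], [0.08, -0.996, 0.04], [0.544, 0.009, -0.839]]
force: [-0.0, -0.4, -0.1]
opening: 0.797
```

```bash
python3 meas.py w4; python3 - <<'E'
from h import *
from rig import bot
s=bot.read_state()
plan(s,[(GRIP-.019*LZ,RB,2)])
c=bot.capture("side");cv2.imwrite("pics/s4.png",cv2.resize(c["color"][100:300,200:440],None,fx=3,fy=3)[:,:,::-1])
E
```

```text
6.85 [ 0.5088 -0.0705  0.1585] [-31.9  24.  126.2  83.5  18.8 -25.7] [ 1.14 -0.05  0.32]
596 [[0.0145, -0.0045, 0.011], [0.0184, -0.0025, 0.0139], [0.0253, 0.0, 0.0146], [0.0312, 0.003, 0.0152], [0.0339, 0.0054, 0.0163]]
top face lid mm ((24.032928466796875, 0.486722469329834), (20.52242660522461, 10.509836196899414), 2.030029535293579) 0.014499485136212936
rot err to RB [ 0.006 -0.017  0.008] tcp-grip in lid mm [  5.7  -2.1 -15. ]
[[-3, -1, 2], [-3, -1, 2]]
[[0.003, -0.008, 0.004], [0.004, -0.009, 0.004]]
[ 0.5057 -0.0688  0.1519]
```

View pics/s4.png

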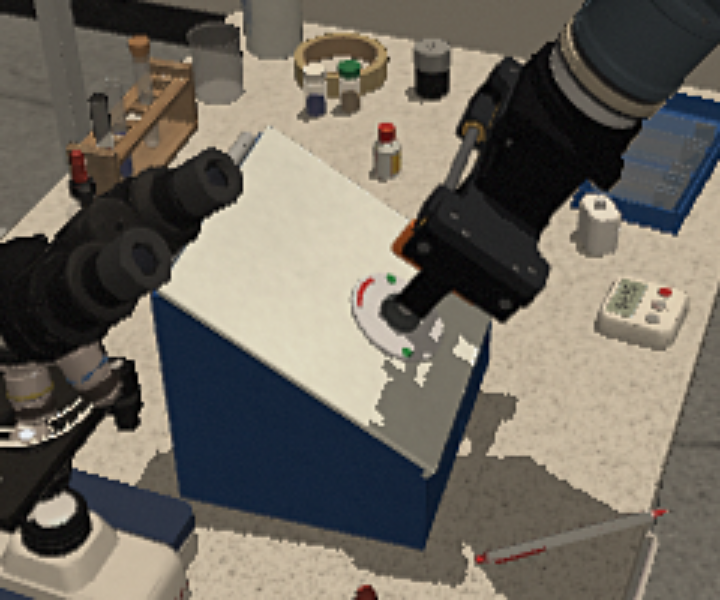

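View pics/w4.png

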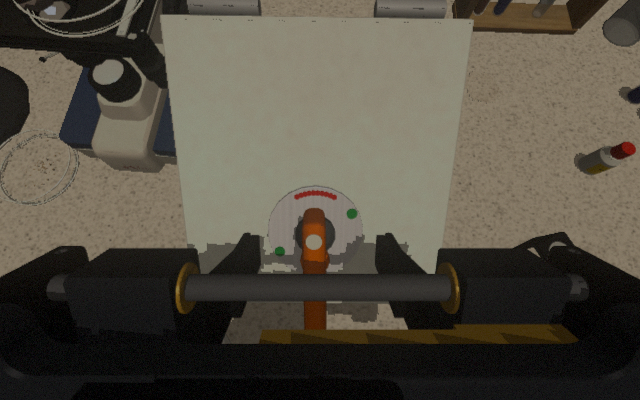

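Emit:
carry_out(grip=[0.6, 0.6, 0.6, 0.6, 0.6], slide=[[-3, -1, 2], [-3, -1, 2], [0, 0, 0], [0, 0, 0], [0, 0, 0]], twist=[[0.003, -0.008, 0.004], [0.003, -0.008, 0.004], [0, 0, 0], [0, 0, 0], [0, 0, 0]])

```text
time_s: 7.45
position: [0.5053, -0.0689, 0.1523]
tcp_rot: [[0.845, 0.084, 0.528], [0.072, -0.996, 0.044], [0.53, 0.001, -0.848]]
force: [0.0, 0.6, 0.1]
opening: 0.802
```

```bash
cat > st.py <<'E'
from h import *
from rig import bot
s=bot.read_state()
L=np.c_[LX,LY,LZ]
print(s["time_s"],"J",s["joint_positions"].round(1),"open",round(float(s["opening"]),3))
print("tcp-grip lid mm",((s["position"]-GRIP)@L*1000).round(2),"F lid",(s["force"]@L).round(2),"M lid",(s["moment"]@L).round(2))
print("rot RB->tool in tool",Ro.from_matrix(RB.T@s["tcp_rot"]).as_rotvec().round(3))
E
python3 st.py; sleep 0; python3 st.py|head -2
```

```text
7.45 J [-31.8  24.6 126.3  82.6  18.6 -24.4] open 0.802
tcp-grip lid mm [ -0.42  -0.3  -18.5 ] F lid [0.12 0.57 0.1 ] M lid [-0.01  0.29 -0.07]
rot RB->tool in tool [-0.001  0.     0.001]
7.45 J [-31.8  24.6 126.3  82.6  18.6 -24.4] open 0.802
tcp-grip lid mm [ -0.42  -0.3  -18.5 ] F lid [0.12 0.57 0.1 ] M lid [-0.01  0.29 -0.07]
```

Emit:
carry_out(grip=[-1, -1, -1, -1, -1, -1, -1, -1], slide=[[0, 0, 0], [0, 0, 0], [0, 0, 0], [0, 0, 0], [0, 0, 0], [0, 0, 0], [0, 0, 0], [0, 0, 0]], twist=[[0, 0, 0], [0, 0, 0], [0, 0, 0], [0, 0, 0], [0, 0, 0], [0, 0, 0], [0, 0, 0], [0, 0, 0]])

```text
time_s: 8.25
position: [0.5054, -0.0689, 0.1523]
tcp_rot: [[0.845, 0.084, 0.528], [0.072, -0.996, 0.044], [0.53, 0.001, -0.848]]
force: [-0.9, 0.0, 0.1]
opening: 0.155
```

```bash
python3 st.py
```

```text
8.25 J [-31.8  24.6 126.3  82.6  18.6 -24.4] open 0.155
tcp-grip lid mm [ -0.37  -0.3  -18.5 ] F lid [-0.73  0.1   0.53] M lid [0.03 0.35 0.01]
rot RB->tool in tool [-0.001  0.     0.001]
```

Emit:
carry_out(grip=[-1, -1, -1], slide=[[0, 0, 1], [0, 0, 1], [0, 0, 1]], twist=[[0, 0, 0], [0, 0, 0], [0, 0, 0]])

```text
time_s: 8.55
position: [0.507, -0.0689, 0.1498]
tcp_rot: [[0.845, 0.084, 0.529], [0.072, -0.996, 0.044], [0.53, 0.001, -0.848]]
force: [-0.1, 0.2, 0.7]
opening: 0.132
```

```bash
python3 st.py
```

```text
8.55 J [-31.6  25.  126.2  83.9  18.4 -25.6] open 0.132
tcp-grip lid mm [ -0.36  -0.42 -21.49] F lid [0.28 0.17 0.68] M lid [-0.02  0.33  0.03]
rot RB->tool in tool [-0.002  0.001  0.   ]
```

Emit:
carry_out(grip=[-1, -1, -1], slide=[[0, 0, 0], [0, 0, 0], [0, 0, 0]], twist=[[0, 0, 0], [0, 0, 0], [0, 0, 0]])

```text
time_s: 8.85
position: [0.5071, -0.0689, 0.1496]
tcp_rot: [[0.845, 0.084, 0.528], [0.072, -0.996, 0.044], [0.53, 0.001, -0.848]]
force: [-0.6, -0.7, -0.2]
opening: 0.134
```

```bash
python3 st.py
```

```text
8.85 J [-31.6  25.1 126.2  83.9  18.4 -25.6] open 0.134
tcp-grip lid mm [ -0.39  -0.4  -21.68] F lid [-0.64 -0.6   0.17] M lid [-0.    0.33  0.02]
rot RB->tool in tool [-0.001  0.     0.001]
```

Emit:
carry_out(grip=[-1, -1], slide=[[0, 0, 1], [0, 0, 1]], twist=[[0, 0, 0], [0, 0, 0]])

```text
time_s: 9.05
position: [0.5081, -0.0688, 0.148]
tcp_rot: [[0.845, 0.084, 0.529], [0.072, -0.996, 0.044], [0.53, 0.001, -0.848]]
force: [-1.0, 0.3, 1.7]
opening: 0.131
```

```bash
python3 st.py
```

```text
9.05 J [-31.5  25.4 126.1  84.8  18.3 -26.5] open 0.131
tcp-grip lid mm [ -0.34  -0.44 -23.67] F lid [0.1  0.36 1.94] M lid [ 0.04  0.37 -0.01]
rot RB->tool in tool [-0.002  0.001  0.001]
```

Emit:
carry_out(grip=[-1], slide=[[0, 0, 1]], twist=[[0, 0, 0]])

```text
time_s: 9.15
position: [0.5087, -0.0688, 0.147]
tcp_rot: [[0.845, 0.084, 0.529], [0.072, -0.996, 0.044], [0.53, 0.001, -0.848]]
force: [0.2, -1.2, 0.7]
opening: 0.136
```

```bash
python3 st.py; python3 - <<'E'
from h import *
from rig import bot
c=bot.capture("side");cv2.imwrite("pics/s5.png",cv2.resize(c["color"][130:260,260:400],None,fx=5,fy=4.5)[:,:,::-1])
E
```

```text
9.15 J [-31.4  25.5 126.1  85.2  18.3 -26.9] open 0.136
tcp-grip lid mm [ -0.36  -0.42 -24.74] F lid [ 0.43 -1.26  0.58] M lid [-0.03  0.33 -0.03]
rot RB->tool in tool [-0.002  0.001  0.   ]
```

View pics/s5.png

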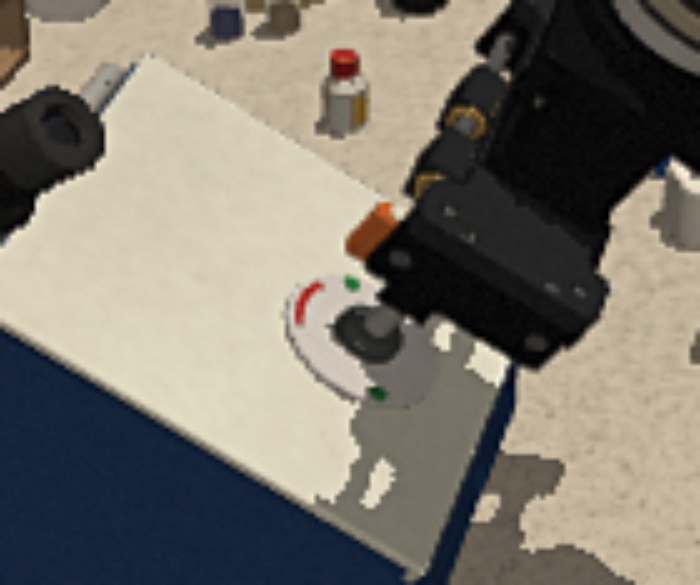

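The fingers hold the wing (orange end at (372,230)) above the plate, with the stem visible. I'll measure how far in the key is with the wrist camera.

```bash
python3 meas.py w6; python3 st.py
```

```text
9.25 [ 0.5087 -0.0688  0.147 ] [-31.4  25.5 126.1  85.2  18.3 -26.9] [ 0.72 -0.26 -1.53]
674 [[0.0126, -0.0048, 0.0061], [0.0171, -0.0024, 0.0079], [0.0216, 0.0004, 0.0086], [0.0307, 0.0028, 0.0091], [0.0337, 0.0052, 0.01]]
top face lid mm ((22.963973999023438, 0.15732097625732422), (9.93324089050293, 22.338773727416992), 89.3767318725586) 0.008879973121549846
rot err to RB [ 0.001 -0.    -0.001] tcp-grip in lid mm [ -0.4  -0.4 -24.8]
9.3 J [-31.4  25.5 126.1  85.2  18.3 -26.8] open 0.133
tcp-grip lid mm [ -0.35  -0.42 -24.83] F lid [-0.   -0.09 -1.67] M lid [-0.    0.34 -0.06]
rot RB->tool in tool [-0.001  0.001  0.001]
```

View pics/w6.png

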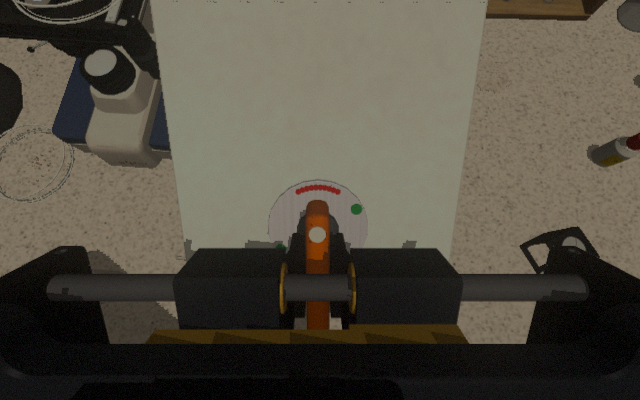

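The wing top has gone from 14.6 to 8.9 mm in the grip frame, so the key is about 6 mm in. It's already past the 2 mm stop, so the slot is near this angle. I'll keep pushing gently.

Emit:
carry_out(grip=[-1, -1, -1], slide=[[0, 0, 1], [0, 0, 1], [0, 0, 1]], twist=[[0, 0, 0], [0, 0, 0], [0, 0, 0]])

```text
time_s: 9.6
position: [0.5104, -0.0686, 0.1443]
tcp_rot: [[0.845, 0.084, 0.529], [0.072, -0.996, 0.044], [0.53, 0.001, -0.848]]
force: [-0.9, -0.1, 0.7]
opening: 0.133
```

```bash
python3 st.py
```

```text
9.6 J [-31.3  26.  126.   86.5  18.2 -28.1] open 0.133
tcp-grip lid mm [ -0.36  -0.42 -27.95] F lid [-0.4  -0.03  1.07] M lid [-0.05  0.33  0.04]
rot RB->tool in tool [-0.002  0.001  0.   ]
```

Emit:
carry_out(grip=[-1, -1, -1], slide=[[0, 0, 1], [0, 0, 1], [0, 0, 1]], twist=[[0, 0, 0], [0, 0, 0], [0, 0, 0]])

```text
time_s: 9.9
position: [0.5108, -0.0685, 0.1435]
tcp_rot: [[0.844, 0.082, 0.53], [0.071, -0.997, 0.042], [0.532, 0.003, -0.847]]
force: [-8.3, -1.1, 15.7]
opening: 0.135
```

```bash
python3 st.py; python3 meas.py w7
```

```text
9.9 J [-31.2  26.2 126.1  87.9  18.1 -29.3] open 0.135
tcp-grip lid mm [ -0.44  -0.33 -28.9 ] F lid [ 1.21 -0.36 17.76] M lid [-0.06  0.26  0.01]
rot RB->tool in tool [-0.004  0.002  0.001]
9.95 [ 0.5108 -0.0685  0.1435] [-31.2  26.2 126.1  87.9  18.1 -29.4] [-8.31 -1.52 14.05]
694 [[0.0111, -0.0046, 0.0022], [0.0163, -0.0023, 0.0041], [0.0208, 0.0006, 0.0047], [0.0305, 0.0029, 0.0053], [0.0336, 0.0052, 0.0062]]
top face lid mm ((0.0, 0.0), (0.0, 0.0), 0.0) nan
rot err to RB [ 0.004 -0.002 -0.001] tcp-grip in lid mm [ -0.4  -0.3 -28.9]meas.py:9: RuntimeWarning: Mean of empty slice.
  T=Q[Q[:,2]>.008];r=cv2.minAreaRect((T[:,:2]*1000).astype(np.float32));print("top face lid mm",r,T[:,2].mean())
  ret = ret.dtype.type(ret / rcount)
```

The key is fully in: the wing top has dropped 9.9 mm in all and 18 N of contact has built up. Next is the clockwise turn, about tool +z.

Emit:
carry_out(grip=[-1, -1, -1, -1, -1], slide=[[0, 0, 0], [0, 0, 0], [0, 0, 0], [0, 0, 0], [0, 0, 0]], twist=[[0, 0, 0.05], [0, 0, 0.05], [0, 0, 0.05], [0, 0, 0.05], [0, 0, 0.05]])

```text
time_s: 10.5
position: [0.5107, -0.0687, 0.1438]
tcp_rot: [[0.837, -0.133, 0.53], [-0.182, -0.982, 0.041], [0.516, -0.131, -0.847]]
force: [-1.3, -1.7, 2.1]
opening: 0.136
```

```bash
python3 st.py
```

```text
10.5 J [-31.2  26.1 126.1  87.8  18.  -14.7] open 0.136
tcp-grip lid mm [ -0.39  -0.58 -28.53] F lid [-0.08 -1.59  2.54] M lid [0.02 0.39 0.14]
rot RB->tool in tool [-0.005  0.003  0.256]
```

Emit:
carry_out(grip=[-1, -1, -1, -1, -1, -1, -1, -1, -1, -1], slide=[[0, 0, 0.2], [0, 0, 0.2], [0, 0, 0.2], [0, 0, 0.2], [0, 0, 0.2], [0, 0, 0.2], [0, 0, 0.2], [0, 0, 0.2], [0, 0, 0.2], [0, 0, 0.2]], twist=[[0, 0, 0.08], [0, 0, 0.08], [0, 0, 0.08], [0, 0, 0.08], [0, 0, 0.08], [0, 0, 0.08], [0, 0, 0.08], [0, 0, 0.08], [0, 0, 0.08], [0, 0, 0.08]])

```text
time_s: 11.5
position: [0.5104, -0.0693, 0.1435]
tcp_rot: [[0.47, -0.705, 0.531], [-0.844, -0.535, 0.037], [0.258, -0.465, -0.847]]
force: [-2.2, -0.5, 4.2]
opening: 0.138
```

```bash
python3 st.py;python3 meas.py w8 2>/dev/null
```

```text
11.5 J [-31.1  26.1 126.2  88.6  17.8  31.7] open 0.138
tcp-grip lid mm [ -0.81  -1.09 -28.6 ] F lid [ 0.39 -0.27  4.76] M lid [0.11 0.35 0.09]
rot RB->tool in tool [-0.007  0.007  1.078]
11.55 [ 0.5104 -0.0692  0.1435] [-31.1  26.1 126.2  88.6  17.8  31.9] [-2.58 -1.24  3.67]
305 [[0.0082, -0.0308, 0.002], [0.0126, -0.0289, 0.0037], [0.0151, -0.0274, 0.0045], [0.0167, -0.0254, 0.0051], [0.0189, -0.0189, 0.0061]]
top face lid mm ((0.0, 0.0), (0.0, 0.0), 0.0) nan
rot err to RB [ 0.007 -0.007 -1.081] tcp-grip in lid mm [ -0.8  -1.1 -28.6]
```

View pics/w8.png

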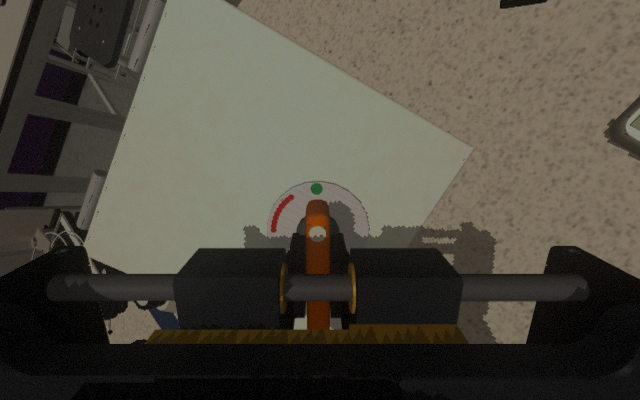

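The wing now lines up with the green dot at (317,188). Next I'll lift along the hinge arc.

```bash
cat > lift.py <<'E'
from h import *
from rig import bot
import sys
s=bot.read_state();R=s["tcp_rot"]
hinge=GRIP-.066*LZ+.145*LX
w=LY*float(sys.argv[1])
print("hinge",hinge.round(4),"slide",(R.T@(Ro.from_rotvec(w).apply(s["position"]-hinge)-(s["position"]-hinge))*1000).round(2),"twist",(R.T@w).round(4))
# lid angle from tool tilt: rotation of tool about LY
z=-R[:,2];print("tool tilt angle from LZ about LY",np.arctan2(z@LX,z@LZ).round(4), "side tilt",(z@LY).round(4))
d=s["position"]-hinge;print("TCP in hinge polar: r",np.hypot(d@LX,d@LZ).round(4),"ang",(np.arctan2(d@LZ,-(d@LX))).round(4),"y",(d@LY).round(4))
E
python3 lift.py 0.04
```

```text
hinge [ 0.6533 -0.0559  0.1891] slide [ 0.82 -1.41 -5.8 ] twist [-0.0352 -0.019  -0.0003]
tool tilt angle from LZ about LY -0.0025 side tilt 0.0087
TCP in hinge polar: r 0.1505 ang 0.2511 y -0.0011
```

Emit:
carry_out(grip=[-1, -1, -1, -1], slide=[[0.8, -1.4, -5.8], [0.8, -1.4, -5.8], [0.8, -1.4, -5.8], [0.8, -1.4, -5.8]], twist=[[-0.035, -0.019, 0], [-0.035, -0.019, 0], [-0.035, -0.019, 0], [-0.035, -0.019, 0]])

```text
time_s: 12.0
position: [0.5061, -0.0701, 0.1597]
tcp_rot: [[0.505, -0.755, 0.418], [-0.838, -0.544, 0.031], [0.204, -0.366, -0.908]]
force: [3.2, 4.2, -2.4]
opening: 0.134
```

```bash
python3 st.py; python3 lift.py 0.05;python3 - <<'E'
from h import *
from rig import bot
c=bot.capture("side");cv2.imwrite("pics/s9.png",cv2.resize(c["color"][100:300,200:440],None,fx=3,fy=3)[:,:,::-1])
E
```

```text
12.0 J [-28.5  22.4 120.3  40.   20.6  82.4] open 0.134
tcp-grip lid mm [  4.07  -1.5  -12.58] F lid [ 1.71  3.93 -3.93] M lid [ 0.8  -0.63 -0.05]
rot RB->tool in tool [-0.072 -0.111  1.071]
hinge [ 0.6533 -0.0559  0.1891] slide [ 0.96 -1.69 -7.28] twist [-0.0439 -0.0239 -0.0002]
tool tilt angle from LZ about LY 0.1264 side tilt 0.0048
TCP in hinge polar: r 0.1507 ang 0.3624 y -0.0015
```

View pics/s9.png

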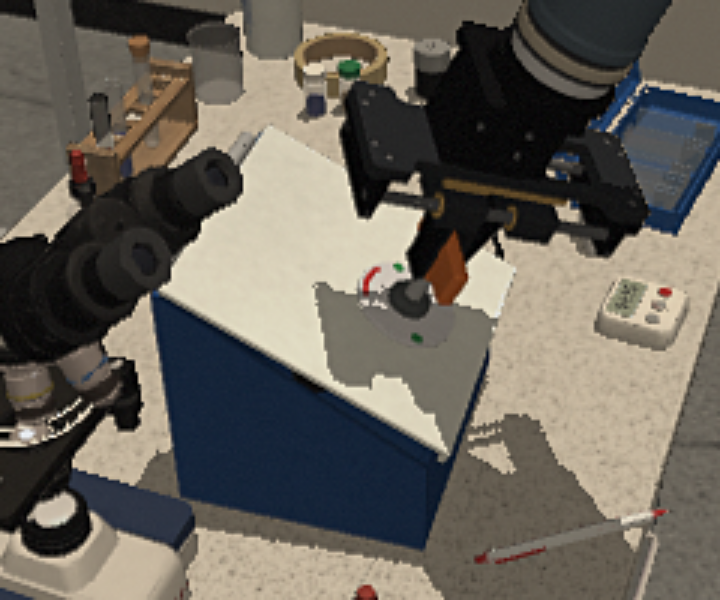

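The lid is up slightly: its near edge has a gap at (440,455), and the key is still in. I'll carry on lifting.

Emit:
carry_out(grip=[-1, -1, -1, -1, -1, -1], slide=[[1, -1.7, -7.3], [1, -1.7, -7.3], [1, -1.7, -7.3], [1, -1.7, -7.3], [1, -1.7, -7.3], [1, -1.7, -7.3]], twist=[[-0.042, -0.023, 0], [-0.042, -0.023, 0], [-0.042, -0.023, 0], [-0.042, -0.023, 0], [-0.042, -0.023, 0], [-0.042, -0.023, 0]])

```text
time_s: 12.65
position: [0.5027, -0.0693, 0.2033]
tcp_rot: [[0.557, -0.819, 0.135], [-0.828, -0.561, 0.012], [0.065, -0.119, -0.991]]
force: [-0.2, -2.5, -2.0]
opening: 0.137
```

```bash
python3 st.py; python3 lift.py 0.05
```

```text
12.65 J [-22.7  20.1 105.5   4.9  47.7 120. ] open 0.137
tcp-grip lid mm [24.38 -0.47 26.12] F lid [-1.41 -2.52 -1.53] M lid [-0.24 -0.38  0.09]
rot RB->tool in tool [-0.223 -0.383  1.044]
hinge [ 0.6533 -0.0559  0.1891] slide [ 0.93 -1.67 -7.34] twist [-0.0436 -0.0244  0.    ]
tool tilt angle from LZ about LY 0.4226 side tilt -0.0009
TCP in hinge polar: r 0.1518 ang 0.6522 y -0.0005
```

Emit:
carry_out(grip=[-1, -1, -1, -1, -1, -1, -1], slide=[[1, -1.6, -7], [1, -1.6, -7], [1, -1.6, -7], [0.8, -1.2, -6], [0.4, -0.8, -3], [0, 0, 0], [0, 0, 0]], twist=[[-0.038, -0.021, 0], [-0.038, -0.021, 0], [-0.038, -0.021, 0], [-0.033, -0.018, 0], [-0.02, -0.01, 0], [0, 0, 0], [0, 0, 0]])

```text
time_s: 13.35
position: [0.5087, -0.0687, 0.2307]
tcp_rot: [[0.584, -0.81, -0.061], [-0.811, -0.585, 0.003], [-0.038, 0.048, -0.998]]
force: [-2.5, -3.6, 1.3]
opening: 0.141
```

```bash
python3 st.py; python3 lift.py 0.05; python3 - <<'E'
from h import *
from rig import bot
for n in("side","scene"):
    c=bot.capture(n);np.savez(f"{n}10.npz",**c)
    cv2.imwrite(f"pics/{n}10.png",cv2.resize(c["color"][80:300,200:460],None,fx=2.7,fy=2.7)[:,:,::-1])
E
```

```text
13.35 J [-19.6  22.5  94.9  -1.1  65.9 125.1] open 0.141
tcp-grip lid mm [44.   -0.37 46.18] F lid [-1.73 -3.33  2.6 ] M lid [-0.37 -0.26  0.29]
rot RB->tool in tool [-0.312 -0.566  0.999]
hinge [ 0.6533 -0.0559  0.1891] slide [ 0.89 -1.59 -7.32] twist [-0.0429 -0.0257  0.0004]
tool tilt angle from LZ about LY 0.6186 side tilt -0.0079
TCP in hinge polar: r 0.151 ang 0.8378 y -0.0004
```

View pics/side10.png

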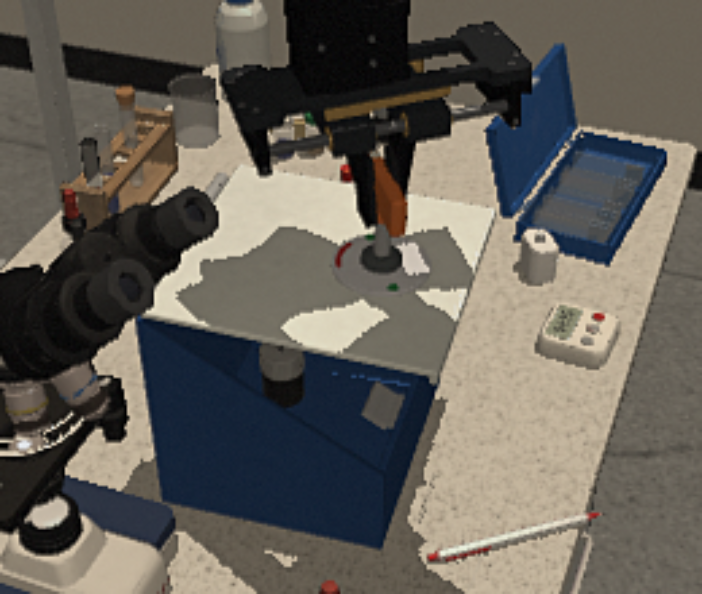

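The lid is open and nearly level, the wing is still gripped, and the bottles and pen look untouched. I'll measure the lid angle from depth.

```bash
cat > lid.py <<'E'
from h import *
from rig import bot
import sys
hinge=GRIP-.066*LZ+.145*LX
def fit(c):
    P=cloud(c);d=P-hinge;hsv=cv2.cvtColor(c["color"],cv2.COLOR_RGB2HSV)
    r=np.hypot(d@LX,d@LZ);a=np.arctan2(d@LZ,-(d@LX))
    m=(r>.02)&(r<.2)&(abs(d@LY)<.095)&(a>.3)&(a<1.0)&(hsv[...,1]<70)&(hsv[...,2]>60)&(c["depth"]>0)
    S=P[m];md=np.median(a[m])
    for _ in range(8):
        ce=S.mean(0);n=np.linalg.svd(S-ce,full_matrices=False)[2][2];n*=np.sign(n[2]);S2=P[m];S=S2[abs((S2-ce)@n)<.004]
    return len(S),m.sum(),n.round(4),"lid angle",np.arctan2(n@LX,n@LZ).round(4),"elev from level",(np.arctan2(n@LX,n@LZ)-t).round(4)
for nm in("side","scene"):
    c=load(f"{nm}{sys.argv[1]}.npz") if len(sys.argv)>1 else bot.capture(nm)
    print(nm,fit(c))
E
python3 lid.py 10
python3 - <<'E'
from h import *
from rig import bot
s=bot.read_state();R=s["tcp_rot"]
z=-R[:,2];a=np.arctan2(z@LX,z@LZ)
RL=Ro.from_rotvec(LY*a).as_matrix()@RB
print("key angle",Ro.from_matrix(RL.T@R).as_rotvec().round(3))
E
```

```text
side (4701, np.int64(4941), array([-0.0285, -0.002 ,  0.9996]), 'lid angle', np.float64(0.5299), 'elev from level', np.float64(-0.0286))
scene (3336, np.int64(3575), array([-0.0274, -0.0012,  0.9996]), 'lid angle', np.float64(0.5311), 'elev from level', np.float64(-0.0274))
key angle [ 0.007 -0.004  1.033]
```

```bash
python3 - <<'E'
from h import *
from rig import bot
hinge=GRIP-.066*LZ+.145*LX
for tag in ("0","10"):
  for nm in("side","scene"):
    c=load(f"{nm}{tag}.npz");P=cloud(c);d=P-hinge;hsv=cv2.cvtColor(c["color"],cv2.COLOR_RGB2HSV)
    m=orange(c["color"])&(c["depth"]>0)&(np.linalg.norm(P-GRIP,axis=-1)<.14)
    a={"0":0,"10":.5305}[tag]
    M=Ro.from_rotvec(LY*a).as_matrix()@np.c_[LX,LY,LZ]
    Q=d[m]@M; S=d.reshape(-1,3)@M
    w=(hsv[...,1]<70).ravel()&(hsv[...,2]>60).ravel()&(abs(S[:,1])<.09)&(S[:,0]<-.02)&(S[:,0]>-.2)&(abs(S[:,2])<.02)
    print(tag,nm,"lid face z",np.median(S[w,2]).round(4),"wing z pct",np.percentile(Q[:,2],[1,5,50,95,99]).round(4),"x",np.percentile(Q[:,0],[2,50,98]).round(3),"y",np.percentile(Q[:,1],[2,50,98]).round(3))
s=bot.read_state();print(s["time_s"])
c=bot.capture("wrist");cv2.imwrite("pics/w10.png",c["color"][:,:,::-1])
c=load("side10.npz");cv2.imwrite("pics/s10z.png",cv2.resize(c["color"][120:200,310:380],None,fx=8,fy=7,interpolation=cv2.INTER_CUBIC)[:,:,::-1])
E
```

```text
0 side lid face z 0.0032 wing z pct [0.0501 0.0563 0.0721 0.0823 0.0831] x [-0.177 -0.145 -0.112] y [-0.001  0.007  0.01 ]
0 scene lid face z 0.0034 wing z pct [0.053  0.0582 0.0732 0.0826 0.0837] x [-0.179 -0.149 -0.117] y [-0.001  0.006  0.009]
10 side lid face z 0.0026 wing z pct [0.0482 0.0548 0.0786 0.0808 0.0815] x [-0.165 -0.157 -0.135] y [-0.015  0.024  0.034]
10 scene lid face z 0.002 wing z pct [0.0558 0.058  0.0763 0.0802 0.0802] x [-0.167 -0.162 -0.138] y [-0.012  0.028  0.033]
13.45
```

View pics/s10z.png

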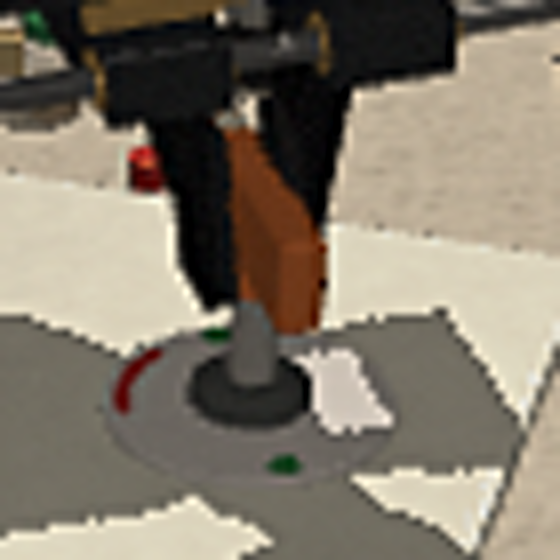

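View pics/w10.png

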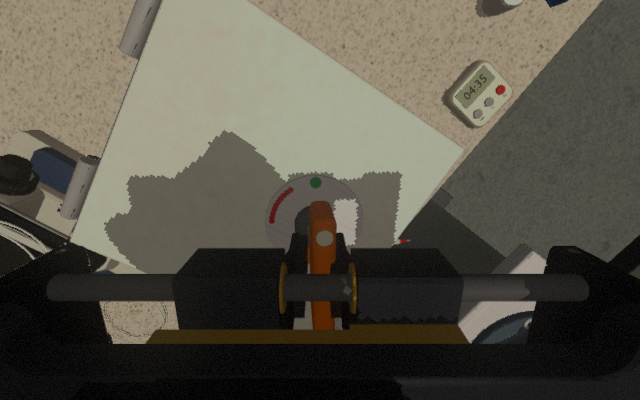

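The wing is aligned with the green dot, but the key slid back out along its axis under the pull. That took up travel, so the lid is 0.03 rad below level. I'll lift another 12 mm or so.

Emit:
carry_out(grip=[-1, -1, -1, -1, -1], slide=[[0.4, -0.7, -3.5], [0.4, -0.7, -3.5], [0.4, -0.7, -3.5], [0.4, -0.6, -3], [0, 0, 0]], twist=[[-0.008, -0.004, 0], [-0.008, -0.004, 0], [-0.008, -0.004, 0], [-0.008, -0.004, 0], [0, 0, 0]])

```text
time_s: 14.0
position: [0.5122, -0.0683, 0.2433]
tcp_rot: [[0.583, -0.806, -0.102], [-0.811, -0.585, -0.002], [-0.058, 0.084, -0.995]]
force: [-0.9, -4.7, -1.4]
opening: 0.136
```

```bash
python3 st.py; python3 lift.py 0.05|tail -2; python3 lid.py
```

```text
14.0 J [-18.8  22.9  92.   -2.1  70.5 126.2] open 0.136
tcp-grip lid mm [53.59 -0.22 55.01] F lid [-1.82 -4.65 -0.47] M lid [-0.29 -0.02  0.31]
rot RB->tool in tool [-0.334 -0.603  0.994]
tool tilt angle from LZ about LY 0.66 side tilt -0.0065
TCP in hinge polar: r 0.1517 ang 0.9239 y -0.0002
side (4565, np.int64(4828), array([0.0492, 0.0038, 0.9988]), 'lid angle', np.float64(0.6078), 'elev from level', np.float64(0.0493))
scene (3050, np.int64(3331), array([0.0506, 0.0047, 0.9987]), 'lid angle', np.float64(0.6093), 'elev from level', np.float64(0.0508))
```

Emit:
carry_out(grip=[0.3, 0.3, 0.3, 0.3, 0.3, 0.3, 0.3, 0.3], slide=[[0, 0, 0], [0, 0, 0], [0, 0, 0], [0, 0, 0], [0, 0, 0], [0, 0, 0], [0, 0, 0], [0, 0, 0]], twist=[[0, 0, 0], [0, 0, 0], [0, 0, 0], [0, 0, 0], [0, 0, 0], [0, 0, 0], [0, 0, 0], [0, 0, 0]])

```text
time_s: 14.9
position: [0.5125, -0.0644, 0.2443]
tcp_rot: [[0.582, -0.807, -0.099], [-0.811, -0.585, 0.005], [-0.062, 0.077, -0.995]]
force: [0.2, -0.0, 0.5]
opening: 0.641
```

```bash
python3 st.py; python3 lid.py
```

```text
14.9 J [-18.6  22.8  92.   -1.6  70.6 126.2] open 0.641
tcp-grip lid mm [54.76  3.62 55.56] F lid [ 0.45 -0.02  0.29] M lid [ 0.04 -0.04 -0.08]
rot RB->tool in tool [-0.326 -0.603  0.996]
side (4517, np.int64(4761), array([0.0499, 0.0042, 0.9987]), 'lid angle', np.float64(0.6086), 'elev from level', np.float64(0.0501))
scene (3062, np.int64(3332), array([0.0507, 0.0056, 0.9987]), 'lid angle', np.float64(0.6096), 'elev from level', np.float64(0.0511))
```

Emit:
carry_out(grip=[0.3, 0.3, 0.3, 0.3, 0.3, 0.3, 0.3, 0.3, 0.3], slide=[[0, 0, -5], [0, 0, -10], [0, 0, -15], [0, 0, -20], [0, 0, -20], [0, 0, -20], [0, 0, -15], [0, 0, 0], [0, 0, 0]], twist=[[0, 0, 0], [0, 0, 0], [0, 0, 0], [0, 0, 0], [0, 0, 0], [0, 0, 0], [0, 0, 0], [0, 0, 0], [0, 0, 0]])

```text
time_s: 15.9
position: [0.524, -0.0652, 0.3581]
tcp_rot: [[0.582, -0.808, -0.095], [-0.811, -0.585, 0.004], [-0.058, 0.075, -0.996]]
force: [0.2, -0.1, 0.5]
opening: 0.653
```

```bash
python3 st.py; python3 lid.py;python3 - <<'E'
from h import *
from rig import bot
for n in("side","scene"):
    c=bot.capture(n);cv2.imwrite(f"pics/{n}11.png",c["color"][:,:,::-1]);np.savez(n+"11.npz",**c)
    c0=load(n+"0.npz");P0=cloud(c0);P=cloud(c)
    for nm,(u,v) in dict(side=dict(timer=(413,203),drop=(321,318),pen=(390,279)),scene=dict(timer=(428,233),drop=(301,310),pen=(382,293)))[n].items():
        a=c0["color"][v-12:v+13,u-12:u+13].astype(float);b=c["color"][v-30:v+31,u-30:u+31].astype(np.uint8)
        r=cv2.matchTemplate(b,a.astype(np.uint8),cv2.TM_CCOEFF_NORMED);k=np.unravel_index(r.argmax(),r.shape);print(n,nm,"shift px",k[1]-18,k[0]-18,r.max().round(3))
E
```

```text
15.9 J [-18.3  17.4  81.4  -1.5  86.4 126. ] open 0.653
tcp-grip lid mm [124.72   1.8  146.02] F lid [ 0.43 -0.12  0.27] M lid [ 0.04 -0.04 -0.12]
rot RB->tool in tool [-0.326 -0.599  0.997]
side (4659, np.int64(4882), array([0.0497, 0.0035, 0.9988]), 'lid angle', np.float64(0.6083), 'elev from level', np.float64(0.0498))
scene (3084, np.int64(3304), array([0.0509, 0.0049, 0.9987]), 'lid angle', np.float64(0.6096), 'elev from level', np.float64(0.0511))
side timer shift px 0 0 1.0
side drop shift px 0 0 0.795
side pen shift px 18 -5 0.565
scene timer shift px 0 0 0.952
scene drop shift px 0 0 0.732
scene pen shift px 18 -1 0.584
```

View pics/side11.png

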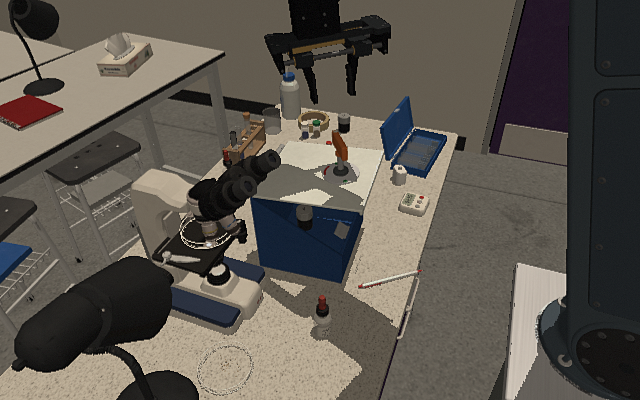

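The lid stands open slightly above level with the gripper clear. The dropper (321,318), timer (413,203) and pen (358,287)–(422,270) are where they were. The pen's template "shift" comes from a changed shadow, since both of its ends match the first picture.

```bash
python3 -c "
from rig import bot
print(bot.hand_in()); print(bot.read_state()['time_s'])"
```

```text
the job is handed in; nothing more can be done
None
the job is handed in; nothing more can be done
```

The box is unlocked and its lid stands open on its own, about 0.05 rad above level. I handed the job in at about 16 s.

**What I did:** I gripped the key's wing and pushed lightly. The key dropped straight in at its starting angle, so no searching back and forth was needed. It bottomed out at about 9.9 mm with roughly 18 N read at the wrist. I then turned it clockwise by about 1.08 rad, lifted the lid along the hinge arc, let go and backed off.

**Last checks:**
- **Lid:** the two cameras put the opening at 0.608 and 0.610 rad (level is 0.56), unchanged after I let go.
- **Wing:** it lined up with the green dot after the turn and again just before the last small lift. The gripper read about 1.03 rad then. I did not measure it again after letting go.
- **Bystanders:** the timer and dropper matched the first pictures with no shift. The image match for the pen disagreed, with a poor score and an apparent 18-pixel shift. I put that down to a changed shadow, because by eye both pen ends are where they started.

**Key not staying in:** during the lift the key slid back out along its axis, to about 2 mm in. The lift needs about 7 N at the key and the key slides at 1.5 N, so this seemed unavoidable. The lid was therefore 0.03 rad short of level after the first lift, and I lifted it a little more to correct that.

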